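# Blank off a leaning inlet port

### The job

Close the open inlet port on the manifold with the orange tapered plug: nest it gently, without slamming or forcing it, fully home and square in the port's taper. Then turn the knurled brass thumbscrew clockwise, so that its yellow tab swings over the plug's flange, until it seats and resistance rises, and stop there without overtightening it. Let go of everything, and leave the jar, the bearing race and the wrench where they are.

Things in the scene. Friction and masses are not known exactly. Their poses are not given: they have to be found in the camera images.
- port_mouth (a point): Centre of the mouth of the tapered port, 85 mm above the table. z: the port's axis, out of the mouth, 30 degrees from vertical, leaning roughly to the right as seen from the robot (towards -y, up to 40 degrees either way); x: up the slope, to the thumbscrew; y: level. The bore narrows from 48 mm across at the mouth to 30 mm at its bottom, 28 mm deep; the rim is 5 mm thick.
- manifold: Red base plate, 150 x 120 x 14 mm, fixed to the table, with the aluminium port (58 mm outside) and the thumbscrew's boss on it. Origin: centre of the plate's underside; x points away from the leaning side. The mouth's centre is at x -30, z 85 mm.
- plug_grip (a point): Middle of the plug's black stem (26 mm across, 46 mm long), where to grip it: 59 mm above the foot, 23 mm above the flange's top. z: the plug's axis, from taper to stem. When the plug is fully home this point is about 32 mm out from the mouth's centre on the port's axis, and the flange's underside about 4 mm clear of the rim.
- plug: The plug, 82 mm tall, 0.11 to 0.2 kg, standing upright on its narrow end: orange taper 30 mm across at the foot, 50 mm across 31 mm up (same taper as the port), orange flange 64 mm across and 5 mm thick, black stem. Origin: centre of the foot; z along the axis to the stem.
- keeper_grip (a point): Middle of the thumbscrew's knurled brass head (28 mm across, 32 mm long). The screw's axis is parallel to the port's; this point is 72 mm up the slope (x) and 38 mm out (z) from the mouth's centre. The yellow tab (14 mm wide, reaching 48 mm from the axis) turns with it, its upper face 22 mm below this point; it passes about 3 mm over the flange of a plug that is home.
- keeper (a joint): Angle of the thumbscrew, rad, growing clockwise seen from above its head. It starts at 0.1 to 0.5, tab aside, clear of the port, and turns easily (0.03 N m) to 1.4, where it seats with the tab pointing at the port's centre; it stays where it is left.
- washer (a joint): Wind-up of the spring washer that carries the thumbscrew, rad, clockwise: about 0.05 while the screw turns. Once the screw is seated at 1.4 any further turn winds the washer, which resists with 0.6 N m per rad and springs back when let go; wound up past 0.4 the screw is overtightened.
- jar_mid (a point): Bystander: middle of a glass jar with a yellow lid, 60 mm in diameter, 85 mm tall, standing on the table.
- race_mid (a point): Bystander: middle of a steel bearing race, a ring 72 mm in diameter, 20 mm high, on the table.
- wrench_grip (a point): Bystander: grip of a steel wrench 160 mm long lying on the table; x runs along it.
There are look-alikes about, which are no part of the job. Several things have the shape of the plug; the one meant has the colours described above.

How it is judged:
By the outcome, as a careful person would: the job done as asked, in the order asked, and still so for the second after the job is handed in, with the robot touching nothing.
It also fails if it takes over 51 s, if anything falls off the work surface, if the arm or the gripper's body presses on something with over 40 N, if the wrist force passes 120 N, or if a joint passes its speed limit or range.

### The arm

A 7-joint arm with a two-finger parallel gripper is mounted at the origin on the work surface. World frame = base frame: x ahead of the robot, y to its left, z up, the work surface at z = 0. Lengths are in m, angles in rad, forces in N, time in s.
With the tool pointing down it reaches from about 0.4 to 0.85 m from the base axis. Payload 4.5 kg.
Tool frame: the origin (TCP) lies on the centre line of the jaws, within the pads' length; the fingertips stand ahead of it and the grasp point (between the pads) lies 6 mm ahead of it (r.tcp_to_tips is the x of the fingertips in the tool frame, in m); x points along the fingers, y is the direction in which the jaws open and shut, and the axes are right-handed (so a half turn about x gives the same grasp; the last joint's range is limited). The gripper opens to 88 mm and grips with 3 to 60 N. Pads are 18 mm wide; open, the fingers measure 123 mm over their backs; the gripper's body (75 mm by 187 mm) begins 45 mm behind the grasp point.
Start: joints at [-1.161, 0.689, -0.195, 1.565, 0.157, 0.902, -0.215], TCP at [0.229, 0.581, 0.264] pointing down, gripper open.
Joint ranges: [-3.01, 3.01], [-0.46, 2.08], [-1.47, 1.51], [0.13, 2.56], [-1, 4.14], [0.04, 2.09], [-2.66, 2.66]. Speed limits (rad/s): [2.57, 2.57, 3.14, 3.14, 3.14, 3.14, 3.14].

### API

Orientations are given as a unit quaternion [x, y, z, w].
In Python, from plant import r gives the robot as it stands.
- The arm moves only by the tool play_rows, never from a script. Its argument "targets" is a list of rows, each a list of 3 entries, a list of its own where there are three numbers: the turn, a rotation vector about the world's x, y, z in rad, then the shift along the world's x, y, z in units of 40 mm (1.0 is 40 mm), then the closure in counts, from 0 (fully open) to 255 (shut). A call has 1 to 5 rows; each row shifts and turns the commanded pose from where the row before left it; what a row does not reach is not made up. A row lasts 1/10 s, in which the tool goes at most 50 mm and 8.59 degrees, less where a joint would pass 70% of its speed; a pose out of reach is approached as far as the arm can. A call is refused whole if a number of a shift passes 1 or a number of a turn 0.15, either way. A call with a gripper value outside its range is refused whole. The fingers move at their own pace and stop on an object; "newtons" is the grip in N (left out, the last holds). Time passes only in rows, so rows that do not move let the fingers close. It gives the time, the measured TCP pose, the force and the opening at its end, in the units of the state.
- r.get_state(): the state, without advancing time (a new reading comes with each control period).
- r.snapshot(name): name is "scene" or "top" or "wrist"; returns a dict with "color" (384x512x3 uint8, red, green, blue), "fx", "fy", "cx", "cy" (pixels), "cam_to_world" (4x4, takes a point from camera to world coordinates). Camera axes: x right, y up, looking along -z (the intrinsics and any distortion apply to the point x, -y, -z); pixel columns grow to the right and rows downward; lengths in m; the calibration is good to about 2 mm. A picture is of the moment at which its call begins. There is no depth.
- r.finish_job(): hands the job in, once; it reports no verdict.
The state is a dict: "clock": time; "q": joint angles; "qd": joint speeds; "joint_torque": joint torques, N m; "tool_pos": TCP position; "eef_rot": TCP orientation; "contact_force": force on the tool from outside, world axes, zero at the start; "moment": the same for the moment, N m; "opening": opening from 0.0 (shut) to 1.0 (fully open).
Only numpy, scipy, OpenCV 4.12 (cv2) and the standard library are available. Lean on these libraries where they do the work, as an engineer would, in place of code of your own. Each camera call takes 0.05 s, during which the arm holds its last target.

## Working session

There is one attempt and no reset: what is moved stays moved. The work goes in short steps, Python scripts to look and compute and a tool call to move; the robot and the scene stay as the last step left them, time stands still between calls to the robot, and variables do not carry over. Pictures are saved under pics/ and viewed, and the job is handed in when it is done.

Besides the shell and the picture viewer there is one more tool, called after ">>>" as name(argument=value, ...), one argument or row to a line, values as JSON. play_rows: Moves the arm, as the interface text tells. Its arguments: {"type":"object","properties":{"targets":{"type":"array","items":{"type":"array"}},"newtons":{"type":"number"}},"required":["targets"]}

```bash
mkdir -p pics; ls; python3 - <<'E'
from plant import r
import cv2,numpy as np
s=r.get_state(); print(s); print(r.tcp_to_tips)
for n in ["scene","top","wrist"]:
    d=r.snapshot(n); cv2.imwrite(f"pics/{n}0.png",d["color"][:,:,::-1]); print(n,d["fx"],d["fy"],d["cx"],d["cy"],d["cam_to_world"],[k for k in d])
E
```

```text
pics
{'clock': 0.0, 'q': array([-1.16118641,  0.69000155, -0.19447704,  1.56633329,  0.15732812,
        0.90248539, -0.21511182]), 'qd': array([ 8.84577055e-05,  3.84091627e-04, -9.22932825e-04, -2.64855515e-04,
       -3.29411263e-04, -6.48006387e-04, -3.64584863e-04]), 'joint_torque': array([-3.50670507e-04, -5.27565622e+01, -1.26728989e+00, -1.53431064e+01,
       -5.26483962e-02,  6.57597586e-03,  1.78955243e-04]), 'tool_pos': array([0.22924555, 0.58081687, 0.26290095]), 'eef_rot': array([ 0.13142114,  0.69472395, -0.13271364,  0.69460364]), 'contact_force': array([ 0.63506455, -0.20241151,  0.35902508]), 'moment': array([ 0.02981909, -0.01172583, -0.04666914]), 'opening': 1.0006321241786302}
0.025
scene 446.1473764373099 446.1473764373099 258.16287193540154 190.79961976068054 [[-0.20843332 -0.6651232   0.71705417  1.49871302]
 [ 0.97785284 -0.12750973  0.16596715  0.23868885]
 [-0.01895722  0.73576654  0.67696988  1.0023895 ]
 [ 0.          0.          0.          1.        ]] ['color', 'fx', 'fy', 'cx', 'cy', 'cam_to_world']
top 447.9786833180128 447.9786833180128 263.42086518364283 188.37276335228333 [[-3.80355065e-03  9.85871953e-01 -1.67457530e-01  3.28778345e-01]
 [-9.99820237e-01 -6.38646183e-04  1.89495423e-02  4.94480906e-02]
 [ 1.85748762e-02  1.67499503e-01  9.85697160e-01  1.34838345e+00]
 [ 0.00000000e+00  0.00000000e+00  0.00000000e+00  1.00000000e+00]] ['color', 'fx', 'fy', 'cx', 'cy', 'cam_to_world']
wrist 306.26658183387747 306.26658183387747 253.4305802161666 195.5939587985164 [[ 0.36601218 -0.8963204  -0.25028949  0.16537892]
 [ 0.93060938  0.35219987  0.09960642  0.60726   ]
 [-0.00112734 -0.26937891  0.96303361  0.38407719]
 [ 0.          0.          0.          1.        ]] ['color', 'fx', 'fy', 'cx', 'cy', 'cam_to_world']
```

View pics/scene0.png

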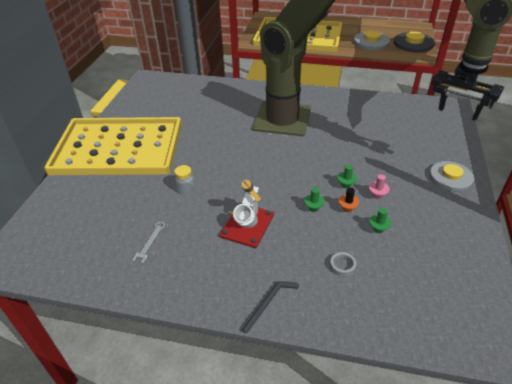

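View pics/top0.png

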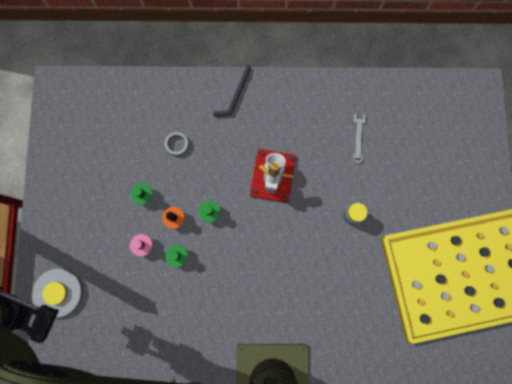

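View pics/wrist0.png

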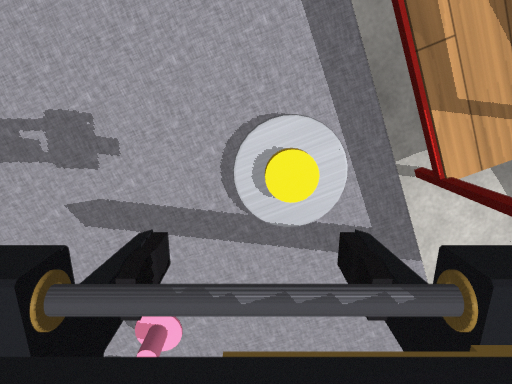

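```bash
python3 - <<'E'
import cv2
a=cv2.imread("pics/top0.png");b=cv2.imread("pics/scene0.png")
f=lambda im,x0,x1,y0,y1,k:cv2.resize(im[y0:y1,x0:x1],None,fx=k,fy=k,interpolation=cv2.INTER_CUBIC)
cv2.imwrite("pics/c1.png",f(a,235,315,140,210,8))
cv2.imwrite("pics/c2.png",f(b,210,290,170,250,7))
cv2.imwrite("pics/c3.png",f(a,120,230,170,275,5))
cv2.imwrite("pics/c4.png",f(b,295,405,155,240,7))
E
```

```text
(no output)
```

View pics/c1.png

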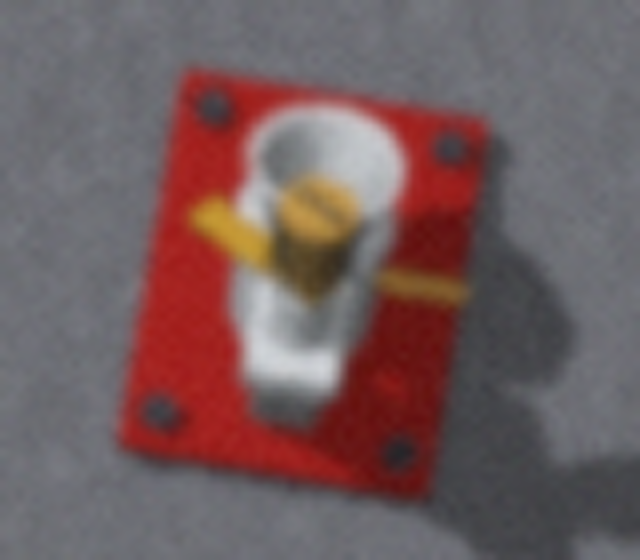

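View pics/c2.png

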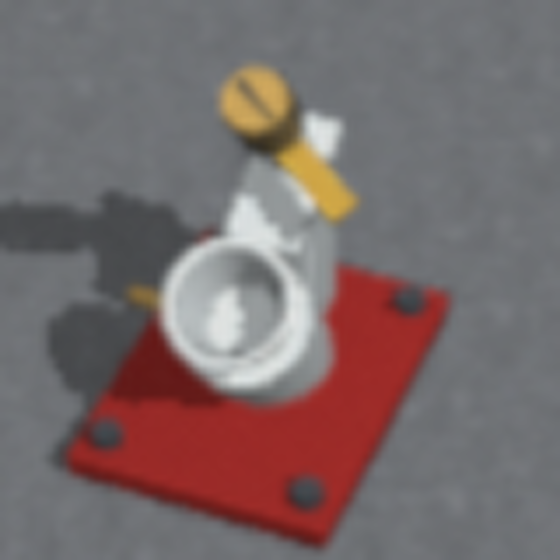

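View pics/c3.png

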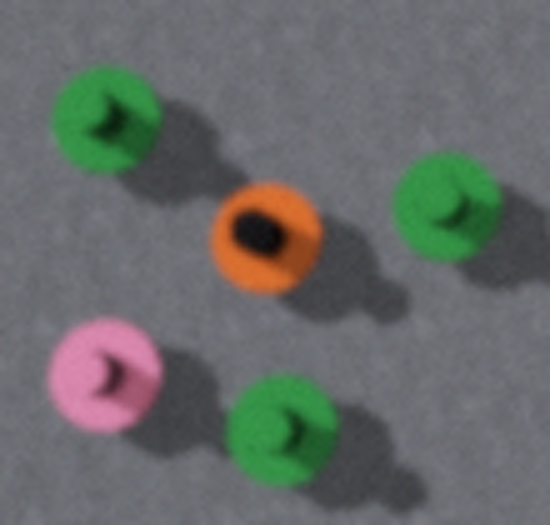

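View pics/c4.png

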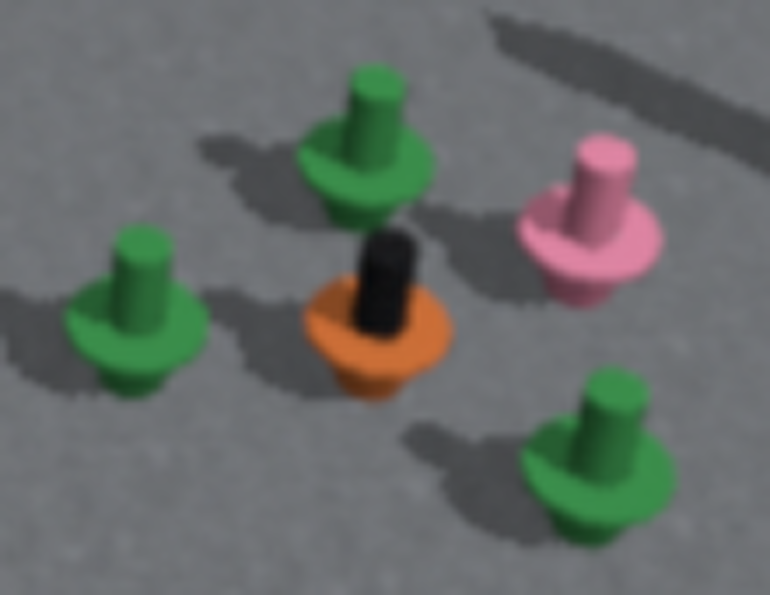

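```bash
cat > h.py <<'E'
import numpy as np, cv2
from scipy.spatial.transform import Rotation as R
from scipy.optimize import least_squares
def proj(d,P):
    T=np.linalg.inv(d["cam_to_world"]); p=(T[:3,:3]@np.atleast_2d(P).T).T+T[:3,3]
    return np.c_[d["cx"]+d["fx"]*p[:,0]/-p[:,2], d["cy"]-d["fy"]*p[:,1]/-p[:,2]]
def ray(d,uv):
    T=d["cam_to_world"]; v=T[:3,:3]@np.array([(uv[0]-d["cx"])/d["fx"],-(uv[1]-d["cy"])/d["fy"],-1]); return T[:3,3],v
def at_z(d,uv,z):
    o,v=ray(d,uv); return o+v*(z-o[2])/v[2]
def tri(obs):
    A=np.zeros((3,3));b=np.zeros(3)
    for d,uv in obs:
        o,v=ray(d,uv); v=v/np.linalg.norm(v); M=np.eye(3)-np.outer(v,v); A+=M;b+=M@o
    return np.linalg.solve(A,b)
def man(p):  # x,y,yaw -> world transforms; returns fn(local plate pts), port frame
    c,s=np.cos(p[2]),np.sin(p[2]); Rm=np.array([[c,-s,0],[s,c,0],[0,0,1]]); t=np.array([p[0],p[1],0])
    mouth=Rm@[-.03,0,.085]+t
    a=np.radians(30)
    z=Rm@[-np.sin(a),0,np.cos(a)]; x=Rm@[np.cos(a),0,np.sin(a)]; y=np.cross(z,x)
    return Rm,t,mouth,np.c_[x,y,z]
E
cat > fit.py <<'E'
from h import *
import pickle
D=pickle.load(open("snap.pkl","rb"))
up=lambda u,v,x0,y0,k:((u+.5)/k-.5+x0,(v+.5)/k-.5+y0)
T=lambda u,v:("top",up(u,v,235,140,8)); S=lambda u,v:("scene",up(u,v,210,170,7))
loc=[((-.075,-.06,.014),[T(190,72) ,]),]
obs=[("p",(-.075,.06,.014),T(190,72)),("p",(-.075,-.06,.014),T(490,120)),("p",(.075,-.06,.014),T(430,495)),("p",(.075,.06,.014),T(122,446)),
("p",(-.075,-.06,.014),S(70,460)),("p",(-.075,.06,.014),S(322,532)),("p",(.075,.06,.014),S(450,296)),
("m",(0,0,0),T(327,160)),("m",(0,0,0),S(235,308)),("m",(.072,0,.054),T(320,212)),("m",(.072,0,.054),S(257,101))]
def res(p,full=False):
    out=[]
    for k,l,(n,uv) in obs:
        Rm,t,m,F=man(p); P=Rm@l+t if k=="p" else m+F@l
        out.append(proj(D[n],P)[0]-uv)
    return np.array(out) if full else np.ravel(out)
best=min((least_squares(res,[.55,.05,y],loss="soft_l1") for y in (0,1.57,3.14,-1.57)),key=lambda q:q.cost)
print(best.x,best.cost);print(res(best.x,True).round(2))
E
python3 - <<'E'
import pickle
from plant import r
pickle.dump({n:r.snapshot(n) for n in("top","scene")},open("snap.pkl","wb"))
E
python3 fit.py; python3 - <<'E'
from h import *
import pickle
D=pickle.load(open("snap.pkl","rb"))
print(proj(D["top"],[[0,0,0],[.1,0,0]]),proj(D["scene"],[0,0,0]))
up=lambda u,v,x0,y0,k:((u+.5)/k-.5+x0,(v+.5)/k-.5+y0)
f=[(D["top"],up(267,239,120,170,5)),(D["scene"],up(379,326,295,155,7))]
st=[(D["top"],up(252,229,120,170,5)),(D["scene"],up(391,241,295,155,7))]
print("flange",tri(f),[at_z(d,u,.0335) for d,u in f]);print("stem top",tri(st),[at_z(d,u,.082) for d,u in st])
E
```

```text
[ 0.59943874 -0.00437271  1.64361451] 265.14826636056677
[[ 4.063e+01  4.319e+01]
 [-3.800e-01 -1.330e+00]
 [-4.170e+01 -4.478e+01]
 [-3.900e-01  5.000e-02]
 [ 4.000e-02  3.400e-01]
 [-2.836e+01 -3.833e+01]
 [ 6.800e-01 -6.200e-01]
 [ 8.510e+00  8.910e+00]
 [-6.290e+00 -7.950e+00]
 [-1.690e+00 -3.140e+00]
 [ 1.480e+00  1.580e+00]]
[[272.43107155 381.60605565]
 [272.18235462 344.91029452]] [[282.54528826 118.69895791]]
flange [0.46598848 0.28883656 0.03386764] [array([0.46593832, 0.28986488, 0.0335    ]), array([0.46587167, 0.28791519, 0.0335    ])]
stem top [0.46631157 0.28802103 0.0851811 ] [array([0.46656946, 0.28961966, 0.082     ]), array([0.46303124, 0.28721683, 0.082     ])]
```

```bash
sed -i 's/\("p",(-\?\.075,\)\(-\?\)\.06/\1@\2.06/g; s/@-\.06/P06/g; s/@\.06/-.06/g; s/P06/.06/g' fit.py; python3 fit.py
```

```text
[ 0.5979998  -0.00548021  2.97278367] 2.8629026706506924
[[-0.68 -0.84]
 [ 0.42 -0.42]
 [ 0.35  0.51]
 [-0.46  0.05]
 [-0.48 -0.49]
 [ 1.11  0.26]
 [ 0.74 -0.61]
 [ 0.2   0.13]
 [-0.48 -0.66]
 [ 0.38 -0.85]
 [ 0.07 -0.14]]
```

```bash
cat > go.py <<'E'
from h import *
MP=[0.5980,-0.0055,2.9728]
Rm,t,MO,F=man(MP)
AX=F[:,2]; LEV=F[:,1]
def toolR(xdir,ydir):
    x=np.array(xdir,float);x/=np.linalg.norm(x); y=np.array(ydir,float); y-=x*(x@y); y/=np.linalg.norm(y)
    return R.from_matrix(np.c_[x,y,np.cross(x,y)])
def delta(s,pos,rot):
    d=(rot*R.from_quat(s["eef_rot"]).inv()).as_rotvec()
    sh=(np.array(pos)-s["tool_pos"])
    print("t",round(s["clock"],2),"pos",s["tool_pos"].round(4),"turn",d.round(3),"shift units",(sh/.04).round(3),"F",s["contact_force"].round(1),"M",s["moment"].round(2),"open",round(s["opening"],3))
def pick(s,xdir,y0):  # nearer of two half-turns
    return min((toolR(xdir,y0),toolR(xdir,-np.array(y0))),key=lambda q:(q*R.from_quat(s["eef_rot"]).inv()).magnitude())
E
python3 - <<'E'
from go import *
from plant import r
s=r.get_state(); print(R.from_quat(s["eef_rot"]).as_matrix().round(3)); print("mouth",MO,"AX",AX,"LEV",LEV,"keeper",MO+F@[.072,0,.038])
q=pick(s,[0,0,-1],LEV); delta(s,[.466,.2885,.15],q)
E
```

```text
[[-0.     0.367  0.93 ]
 [-0.001  0.93  -0.367]
 [-1.    -0.001  0.   ]]
mouth [ 0.62757365 -0.01053977  0.085     ] AX [ 0.49289416 -0.08399614  0.8660254 ] LEV [-0.16799228 -0.98578831  0.        ] keeper [ 0.58483595 -0.00325666  0.15390897]
t 0.25 pos [0.2293 0.5811 0.2634] turn [ 0.001 -0.     0.207] shift units [ 5.917 -7.316 -2.834] F [-0.4 -0.4  0.6] M [0.02 0.06 0.01] open 0.999
```

>>> play_rows(
  targets=[
    [[0,0,0.02],[0.59,-0.73,-0.1],0],
    [[0,0,0.02],[0.59,-0.73,-0.1],0],
    [[0,0,0.02],[0.59,-0.73,-0.1],0],
    [[0,0,0.02],[0.59,-0.73,-0.1],0],
    [[0,0,0.02],[0.59,-0.73,-0.1],0],
  ],
  newtons=20,
)

```text
clock: 0.75
tool_pos: [0.3482, 0.4342, 0.2436]
eef_rot: [0.097, 0.7, -0.097, 0.7]
contact_force: [0.4, -0.1, -0.7]
opening: 0.998
```

>>> play_rows(
  targets=[
    [[0,0,0.02],[0.59,-0.73,-0.3],0],
    [[0,0,0.02],[0.59,-0.73,-0.4],0],
    [[0,0,0.02],[0.59,-0.73,-0.4],0],
    [[0,0,0.02],[0.59,-0.73,-0.4],0],
    [[0,0,0.02],[0.59,-0.73,-0.4],0],
  ],
)

```text
clock: 1.25
tool_pos: [0.4663, 0.2882, 0.1672]
eef_rot: [0.062, 0.704, -0.062, 0.704]
contact_force: [0.9, 0.2, 0.6]
opening: 1.0
```

```bash
python3 - <<'E'
from go import *
from plant import r
d=r.snapshot("wrist"); cv2.imwrite("pics/w1.png",d["color"][:,:,::-1])
s=r.get_state(); 
q=pick(s,[0,0,-1],LEV); delta(s,[.466,.2885,.067],q); print(s["q"])
print(proj(d,[[.466,.2885,.082],[.466,.2885,.036]]))
E
```

```text
t 1.3 pos [0.4703 0.2797 0.1646] turn [0.009 0.    0.015] shift units [-0.108  0.221 -2.44 ] F [ 3.1 -4.5 -1.8] M [-0.26 -0.2  -0.02] open 0.999
[-0.47512828  0.739367   -0.24976194  1.88629899  0.33145804  0.5617136
  0.44113243]
[[252.19091313 210.31982292]
 [252.34720821 193.29692986]]
```

View pics/w1.png

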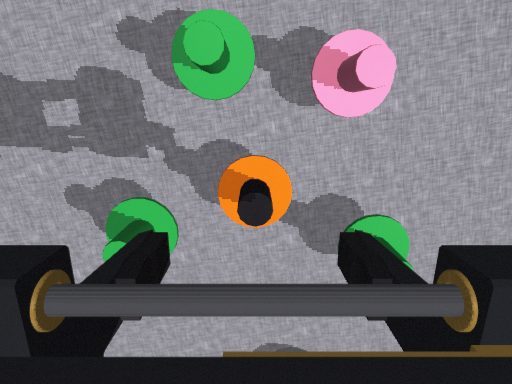

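>>> play_rows(
  targets=[
    [[0,0,0],[0,0,-0.5],0],
    [[0,0,0],[0,0,-0.5],0],
    [[0,0,0],[0,0,0],0],
    [[0,0,0],[0,0,0],0],
  ],
)

```text
clock: 1.7
tool_pos: [0.4652, 0.2896, 0.1279]
eef_rot: [0.062, 0.705, -0.062, 0.704]
contact_force: [0.3, 0.7, 1.6]
opening: 1.003
```

```bash
python3 - <<'E'
from go import *
from plant import r
d=r.snapshot("wrist"); cv2.imwrite("pics/w2.png",d["color"][:,:,::-1])
s=r.get_state(); 
q=pick(s,[0,0,-1],LEV); delta(s,[.466,.2885,.067],q)
print(proj(d,[[.466,.2885,.082],[.466,.2885,.036]]))
print(proj(d,[[.466,.2915,.082],[.466,.2915,.036]]))
E
```

```text
t 1.75 pos [0.4655 0.2899 0.1284] turn [-0.001  0.001  0.007] shift units [ 0.011 -0.035 -1.535] F [-0.2  0.  -0.2] M [0.08 0.03 0.01] open 0.998
[[250.03782041 233.65945137]
 [250.68675419 209.20300201]]
[[255.07656316 232.8325345 ]
 [254.7283636  208.52459137]]
```

View pics/w2.png

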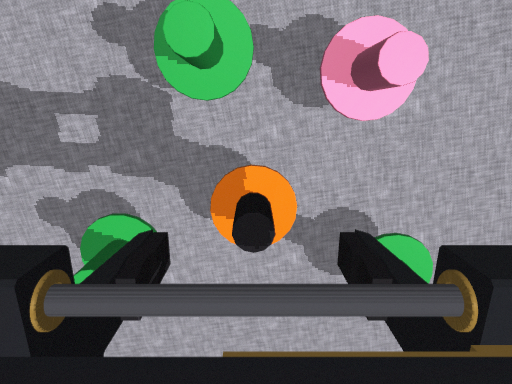

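>>> play_rows(
  targets=[
    [[0,0,0],[0,0,-0.5],0],
    [[0,0,0],[0,0,-0.5],0],
    [[0,0,0],[0.01,0.01,-0.35],0],
    [[0,0,0],[0,0,-0.17],0],
    [[0,0,0],[0,0,0],60],
  ],
)

```text
clock: 2.25
tool_pos: [0.4656, 0.2899, 0.0667]
eef_rot: [0.062, 0.705, -0.062, 0.704]
contact_force: [-0.2, 0.2, 1.0]
opening: 0.931
```

>>> play_rows(
  targets=[
    [[0,0,0],[0,0,0],150],
    [[0,0,0],[0,0,0],255],
    [[0,0,0],[0,0,0],255],
    [[0,0,0],[0,0,0],255],
    [[0,0,0],[0,0,0],255],
  ],
  newtons=25,
)

```text
clock: 2.75
tool_pos: [0.4659, 0.2899, 0.0672]
eef_rot: [0.062, 0.704, -0.062, 0.704]
contact_force: [0.1, 0.2, -0.1]
opening: 0.48
```

```bash
python3 - <<'E'
from go import *
from plant import r
s=r.get_state(); 
q=pick(s,-AX,LEV); delta(s,MO+AX*(.032+.006+.002+.09),q)
E
```

```text
t 2.75 pos [0.4659 0.2899 0.0672] turn [0.089 0.516 0.007] shift units [ 5.644 -7.783  3.26 ] F [ 0.1  0.2 -0.1] M [-0.02 -0.01 -0.02] open 0.48
```

Fingers are still closing.

>>> play_rows(
  targets=[
    [[0,0,0],[0,0,0],255],
    [[0,0,0],[0,0,0],255],
    [[0,0,0],[0,0,0],255],
  ],
  newtons=25,
)

```text
clock: 3.05
tool_pos: [0.4658, 0.2897, 0.0669]
eef_rot: [0.062, 0.704, -0.062, 0.704]
contact_force: [-1.1, -0.3, 0.2]
opening: 0.289
```

>>> play_rows(
  targets=[
    [[0,0,0],[0,0,0.1],255],
    [[0,0,0],[0,0,0.4],255],
    [[0,0,0],[0,0,0.8],255],
    [[0,0,0],[0,0,0.9],255],
    [[0,0,0],[0,0,0.8],255],
  ],
)

```text
clock: 3.55
tool_pos: [0.4655, 0.2897, 0.1885]
eef_rot: [0.062, 0.704, -0.062, 0.704]
contact_force: [0.6, -0.2, -1.6]
opening: 0.288
```

>>> play_rows(
  targets=[
    [[0.009,0.052,0],[0.5,-0.4,0.1],255],
    [[0.018,0.103,0],[0.8,-0.6,0.2],255],
    [[0.018,0.103,0],[0.8,-0.6,0.2],255],
    [[0.018,0.103,0],[0.8,-0.6,0.1],255],
    [[0.018,0.103,0],[0.8,-0.6,0],255],
  ],
)

```text
clock: 4.05
tool_pos: [0.6156, 0.1758, 0.2127]
eef_rot: [0.076, 0.85, -0.046, 0.52]
contact_force: [1.1, 1.8, -1.4]
opening: 0.288
```

>>> play_rows(
  targets=[
    [[0.008,0.052,0],[0.7,-0.8,0],255],
    [[0,0,0],[0.5,-0.9,0],255],
    [[0,0,0],[0.4,-0.9,0],255],
    [[0,0,0],[0.2,-0.9,0],255],
    [[0,0,0],[0,-0.8,0],255],
  ],
)

```text
clock: 4.55
tool_pos: [0.6863, 0.0036, 0.2099]
eef_rot: [0.076, 0.863, -0.045, 0.498]
contact_force: [-0.1, -0.4, -1.2]
opening: 0.282
```

```bash
python3 - <<'E'
from go import *
from plant import r
s=r.get_state(); 
q=pick(s,-AX,LEV); delta(s,MO+AX*(.032+.006+.002+.06),q); print(s["q"])
E
```

```text
t 4.55 pos [0.6863 0.0036 0.2099] turn [ 0.003 -0.     0.008] shift units [-0.236 -0.564 -0.957] F [-0.1 -0.4 -1.2] M [-0.09 -0.58 -0.02] open 0.282
[ 0.08680884  1.14352472 -0.40174822  0.77524318  0.19371957  1.7658288
  1.19975811]
```

>>> play_rows(
  targets=[
    [[0.003,0,0.008],[-0.08,-0.3,0],255],
    [[0,0,0],[-0.08,-0.2,-0.3],255],
    [[0,0,0],[-0.08,-0.06,-0.35],255],
    [[0,0,0],[0,0,-0.3],255],
    [[0,0,0],[0,0,0],255],
  ],
)

```text
clock: 5.05
tool_pos: [0.6746, -0.0148, 0.1707]
eef_rot: [0.072, 0.864, -0.04, 0.496]
contact_force: [-0.1, -0.4, -1.3]
opening: 0.287
```

>>> play_rows(
  targets=[
    [[0,0,0],[0,0,0],255],
    [[0,0,0],[0,0,0],255],
  ],
)

```text
clock: 5.25
tool_pos: [0.6765, -0.0156, 0.1735]
eef_rot: [0.072, 0.863, -0.041, 0.499]
contact_force: [0.7, 0.0, -0.5]
opening: 0.288
```

```bash
python3 - <<'E'
from go import *
from plant import r
import pickle
s=r.get_state(); 
q=pick(s,-AX,LEV); delta(s,MO+AX*(.032+.006+.002+.06),q)
D={n:r.snapshot(n) for n in("scene","top","wrist")}; pickle.dump(D,open("snap2.pkl","wb"))
A=R.from_quat(s["eef_rot"]).as_matrix()[:,0]
foot=s["tool_pos"]+A*(.067)
# expected pixel positions
for n in ("scene","top","wrist"):
    print(n,proj(D[n],[MO,foot,foot-A*.0335,foot-A*.082]).round(1).tolist())
f=lambda im,x0,x1,y0,y1,k:cv2.resize(im[y0:y1,x0:x1,::-1],None,fx=k,fy=k,interpolation=cv2.INTER_CUBIC)
cv2.imwrite("pics/s3.png",f(D["scene"]["color"],200,300,150,250,6));cv2.imwrite("pics/t3.png",f(D["top"]["color"],225,325,110,210,6));cv2.imwrite("pics/w3.png",D["wrist"]["color"][:,:,::-1])
E
```

```text
t 5.25 pos [ 0.6765 -0.0156  0.1735] turn [-0.001  0.001 -0.002] shift units [ 0.008 -0.084 -0.048] F [ 0.7  0.  -0.5] M [-0.05 -0.61 -0.05] open 0.288
scene [[242.7, 212.9], [241.1, 209.3], [238.2, 205.9], [233.7, 200.6]]
top [[275.6, 159.7], [275.9, 151.7], [277.3, 143.3], [279.5, 130.6]]
wrist [[248.6, 206.1], [252.7, 219.5], [252.6, 240.6], [252.2, 291.0]]
```

View pics/s3.png

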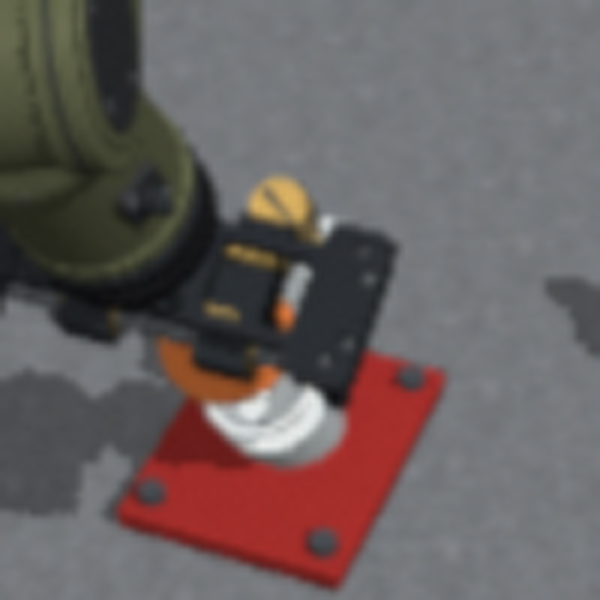

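View pics/t3.png

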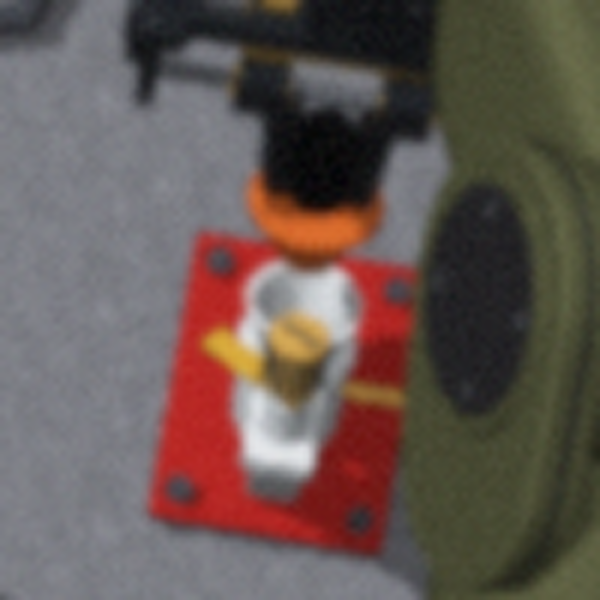

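View pics/w3.png

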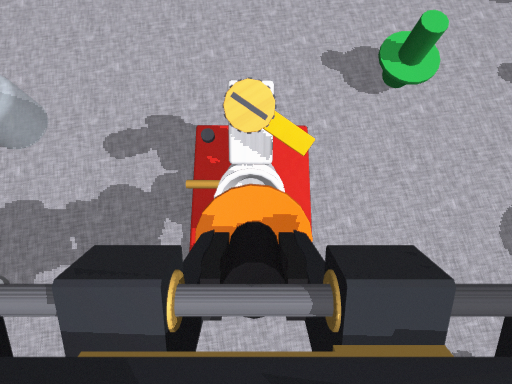

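```bash
python3 - <<'E'
from go import *
import pickle
D=pickle.load(open("snap2.pkl","rb"));d=D["wrist"]
im=d["color"][:,:,::-1]
cv2.imwrite("pics/w3c.png",cv2.resize(im[70:250,180:340],None,fx=4,fy=4,interpolation=cv2.INTER_CUBIC)[:600] if 0 else cv2.resize(im[80:245,175:335],None,fx=3.6,fy=3.6,interpolation=cv2.INTER_CUBIC))
print(proj(d,[MO+F@[.072,0,.054],MO+F@[.072,.014,.054],MO+F@[.072,-.014,.054]]))
a=np.linspace(0,2*np.pi,73); P=proj(d,MO+(F@np.array([.029*np.cos(a),.029*np.sin(a),0*a])).T); print(P[:,0].min(),P[:,0].max(),P[:,1].min())
E
```

```text
[[246.84102147 107.1585979 ]
 [220.36560555 107.0695342 ]
 [273.31244911 107.24764818]]
210.49556847714916 286.6015810551486 168.50419478850682
```

View pics/w3c.png

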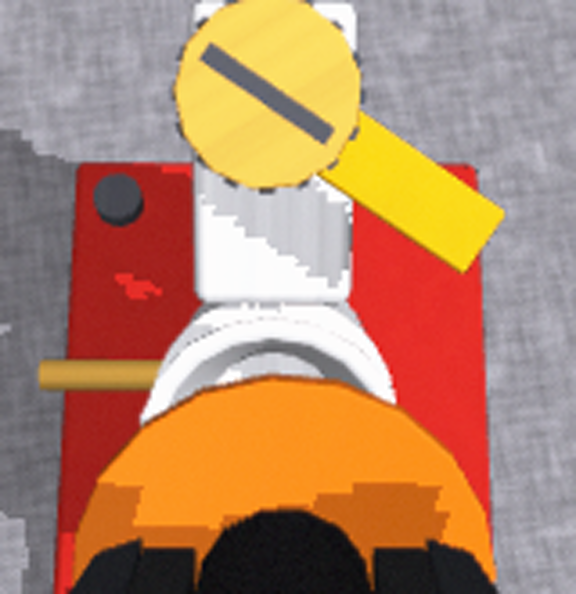

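>>> play_rows(
  targets=[
    [[-0.001,0.001,-0.002],[0.01,-0.08,-0.05],255],
    [[0,0,0],[-0.12,0.02,-0.22],255],
    [[0,0,0],[-0.12,0.02,-0.22],255],
    [[0,0,0],[0,0,0],255],
    [[0,0,0],[0,0,0],255],
  ],
)

```text
clock: 5.9
tool_pos: [0.6668, -0.0183, 0.1533]
eef_rot: [0.073, 0.863, -0.043, 0.497]
contact_force: [-0.2, -0.3, -1.0]
opening: 0.284
```

```bash
cat > rel.py <<'E'
from go import *
from plant import r
s=r.get_state()
l=F.T@(s["tool_pos"]-MO); q=pick(s,-AX,LEV)
print("port-frame TCP mm",(l*1000).round(2),"force portframe",(F.T@s["contact_force"]).round(1),"M",(F.T@s["moment"]).round(2))
delta(s,MO+AX*.040,q)
E
python3 rel.py
```

```text
port-frame TCP mm [-0.49  1.02 79.1 ] force portframe [-0.4  0.4 -1. ] M [-0.04  0.59  0.02]
t 5.9 pos [ 0.6668 -0.0183  0.1533] turn [ 0.    -0.002  0.001] shift units [-0.488  0.109 -0.84 ] F [-0.2 -0.3 -1. ] M [-0.06 -0.59  0.  ] open 0.284
```

>>> play_rows(
  targets=[
    [[0,0,0],[-0.1,0.04,-0.18],255],
    [[0,0,0],[-0.1,0.02,-0.18],255],
    [[0,0,0],[-0.09,0.02,-0.18],255],
    [[0,0,0],[0,0,0],255],
    [[0,0,0],[0,0,0],255],
  ],
)

```text
clock: 6.4
tool_pos: [0.6552, -0.015, 0.1315]
eef_rot: [0.073, 0.863, -0.043, 0.497]
contact_force: [0.6, -0.2, -1.0]
opening: 0.288
```

```bash
python3 rel.py; python3 - <<'E'
from go import *
from plant import r
D={n:r.snapshot(n) for n in("scene","wrist")}
f=lambda im,x0,x1,y0,y1,k:cv2.resize(im[y0:y1,x0:x1,::-1],None,fx=k,fy=k,interpolation=cv2.INTER_CUBIC)
cv2.imwrite("pics/s4.png",f(D["scene"]["color"],200,300,150,250,6));cv2.imwrite("pics/w4.png",f(D["wrist"]["color"],175,335,80,245,3.6))
E
```

```text
port-frame TCP mm [-0.96 -0.21 54.28] force portframe [-1.1  0.1 -0.5] M [ 0.    0.59 -0.01]
t 6.4 pos [ 0.6552 -0.015   0.1315] turn [ 0.    -0.002  0.001] shift units [-0.197  0.028 -0.297] F [ 0.6 -0.2 -1. ] M [-0.1  -0.58 -0.01] open 0.288
```

View pics/w4.png

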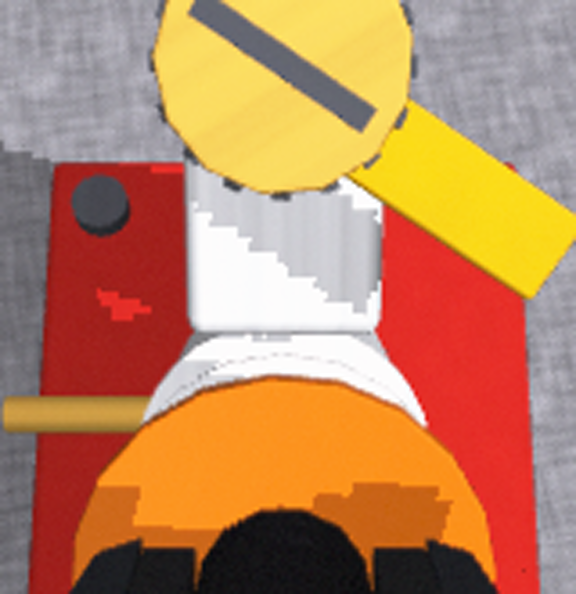

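View pics/s4.png

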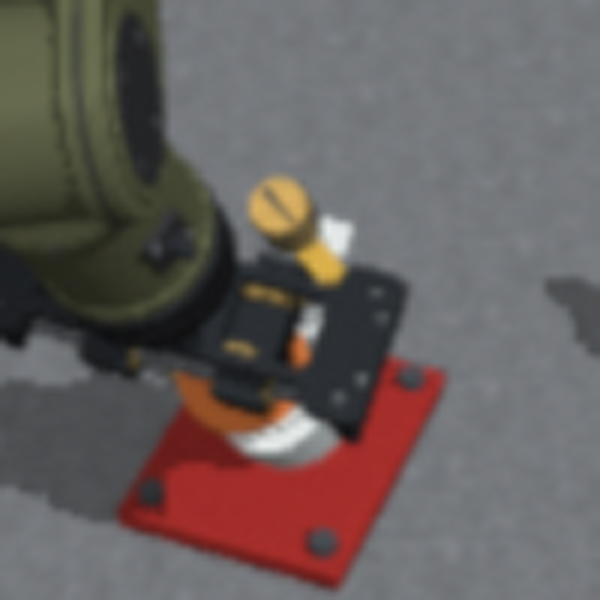

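>>> play_rows(
  targets=[
    [[0,0,0],[-0.065,0.01,-0.08],255],
    [[0,0,0],[-0.05,0.01,-0.085],255],
    [[0,0,0],[0,0,0],255],
    [[0,0,0],[0,0,0],255],
  ],
)

```text
clock: 6.9
tool_pos: [0.6506, -0.0142, 0.125]
eef_rot: [0.073, 0.863, -0.043, 0.497]
contact_force: [0.3, 0.0, -0.3]
opening: 0.287
```

```bash
python3 rel.py
```

```text
port-frame TCP mm [-0.2  -0.27 46.33] force portframe [-0.4 -0.1 -0.1] M [0.   0.56 0.02]
t 6.9 pos [ 0.6506 -0.0142  0.125 ] turn [ 0.    -0.002  0.001] shift units [-0.083  0.007 -0.135] F [ 0.3  0.  -0.3] M [-0.09 -0.56  0.02] open 0.287
```

Now in ~1 mm steps.

>>> play_rows(
  targets=[
    [[0,0,0],[-0.012,0.002,-0.022],255],
    [[0,0,0],[-0.012,0.002,-0.022],255],
    [[0,0,0],[-0.012,0.002,-0.022],255],
    [[0,0,0],[0,0,0],255],
    [[0,0,0],[0,0,0],255],
  ],
)

```text
clock: 7.4
tool_pos: [0.6493, -0.014, 0.1225]
eef_rot: [0.073, 0.863, -0.043, 0.498]
contact_force: [0.1, -0.9, -0.4]
opening: 0.288
```

```bash
python3 rel.py
```

```text
port-frame TCP mm [-0.33 -0.27 43.46] force portframe [-0.4  0.9 -0.2] M [ 0.03  0.59 -0.  ]
t 7.4 pos [ 0.6493 -0.014   0.1225] turn [ 0.    -0.001  0.001] shift units [-0.051  0.002 -0.071] F [ 0.1 -0.9 -0.4] M [-0.13 -0.58  0.01] open 0.288
```

>>> play_rows(
  targets=[
    [[0,0,0],[-0.012,0.002,-0.022],255],
    [[0,0,0],[-0.012,0.002,-0.022],255],
    [[0,0,0],[0,0,0],255],
    [[0,0,0],[0,0,0],255],
  ],
)

```text
clock: 7.8
tool_pos: [0.6482, -0.0138, 0.1207]
eef_rot: [0.073, 0.863, -0.043, 0.497]
contact_force: [-0.5, -0.1, -0.0]
opening: 0.283
```

```bash
python3 rel.py
```

```text
port-frame TCP mm [-0.24 -0.28 41.38] force portframe [ 0.4  0.2 -0.2] M [-0.02  0.42 -0.03]
t 7.8 pos [ 0.6482 -0.0138  0.1207] turn [ 0.    -0.002  0.001] shift units [-0.023 -0.003 -0.027] F [-0.5 -0.1 -0. ] M [-0.07 -0.41 -0.04] open 0.283
```

>>> play_rows(
  targets=[
    [[0,0,0],[-0.012,0.002,-0.022],255],
    [[0,0,0],[0,0,0],255],
    [[0,0,0],[0,0,0],255],
  ],
)

```text
clock: 8.1
tool_pos: [0.6478, -0.0136, 0.12]
eef_rot: [0.073, 0.863, -0.042, 0.497]
contact_force: [-0.5, -0.1, 0.2]
opening: 0.288
```

```bash
python3 rel.py
```

```text
port-frame TCP mm [-0.21 -0.35 40.51] force portframe [ 0.5  0.2 -0. ] M [0.02 0.27 0.01]
t 8.1 pos [ 0.6478 -0.0136  0.12  ] turn [ 0.    -0.002  0.   ] shift units [-0.012 -0.007 -0.008] F [-0.5 -0.1  0.2] M [-0.06 -0.26  0.02] open 0.288
```

>>> play_rows(
  targets=[
    [[0,0,0],[-0.012,0.002,-0.022],255],
    [[0,0,0],[0,0,0],255],
    [[0,0,0],[0,0,0],255],
  ],
)

```text
clock: 8.4
tool_pos: [0.6473, -0.0135, 0.1192]
eef_rot: [0.073, 0.863, -0.042, 0.497]
contact_force: [-1.1, 0.2, 3.0]
opening: 0.283
```

```bash
python3 rel.py
```

```text
port-frame TCP mm [-0.13 -0.4  39.61] force portframe [2.5 0.  2. ] M [ 0.04 -0.06 -0.  ]
t 8.4 pos [ 0.6473 -0.0135  0.1192] turn [ 0.    -0.002  0.   ] shift units [ 0.   -0.01  0.01] F [-1.1  0.2  3. ] M [-0.02  0.06  0.02] open 0.283
```

>>> play_rows(
  targets=[
    [[0,0,0],[-0.016,0.003,-0.012],255],
    [[0,0,0],[0,0,0],255],
    [[0,0,0],[0,0,0],255],
  ],
)

```text
clock: 8.7
tool_pos: [0.6469, -0.0134, 0.1189]
eef_rot: [0.073, 0.863, -0.042, 0.498]
contact_force: [-1.1, 0.7, 5.0]
opening: 0.287
```

```bash
python3 rel.py
```

```text
port-frame TCP mm [ 1.00e-02 -4.10e-01  3.91e+01] force portframe [ 3.6 -0.5  3.8] M [-0.05 -0.25  0.05]
t 8.7 pos [ 0.6469 -0.0134  0.1189] turn [ 0.    -0.001  0.001] shift units [ 0.01  -0.012  0.019] F [-1.1  0.7  5. ] M [0.11 0.23 0.02] open 0.287
```

>>> play_rows(
  targets=[
    [[0,0,0],[-0.012,0.002,-0.014],255],
    [[0,0,0],[0,0,0],255],
    [[0,0,0],[0,0,0],255],
  ],
)

```text
clock: 9.0
tool_pos: [0.6468, -0.0134, 0.1188]
eef_rot: [0.073, 0.863, -0.042, 0.498]
contact_force: [-0.1, -0.5, 6.3]
opening: 0.288
```

```bash
python3 rel.py
```

```text
port-frame TCP mm [ 0.06 -0.39 39.02] force portframe [3.1 0.5 5.5] M [-0.03 -0.32 -0.03]
t 9.0 pos [ 0.6468 -0.0134  0.1188] turn [ 0.    -0.     0.001] shift units [ 0.012 -0.012  0.021] F [-0.1 -0.5  6.3] M [ 0.06  0.31 -0.03] open 0.288
```

>>> play_rows(
  targets=[
    [[0,0,0],[-0.015,0.003,-0.017],255],
    [[0,0,0],[0,0,0],255],
    [[0,0,0],[0,0,0],255],
  ],
)

```text
clock: 9.3
tool_pos: [0.6468, -0.0134, 0.1188]
eef_rot: [0.073, 0.863, -0.043, 0.499]
contact_force: [0.8, -0.7, 9.0]
opening: 0.284
```

```bash
python3 rel.py; python3 - <<'E'
from go import *
from plant import r
D={n:r.snapshot(n) for n in("scene","wrist")}
f=lambda im,x0,x1,y0,y1,k:cv2.resize(im[y0:y1,x0:x1,::-1],None,fx=k,fy=k,interpolation=cv2.INTER_CUBIC)
cv2.imwrite("pics/s5.png",f(D["scene"]["color"],200,300,150,250,6));cv2.imwrite("pics/w5.png",f(D["wrist"]["color"],175,335,80,245,3.6))
E
```

```text
port-frame TCP mm [ 0.08 -0.36 38.93] force portframe [3.7 0.5 8.2] M [ 0.06 -0.35  0.01]
t 9.3 pos [ 0.6468 -0.0134  0.1188] turn [0.    0.001 0.001] shift units [ 0.013 -0.011  0.022] F [ 0.8 -0.7  9. ] M [0.01 0.35 0.04] open 0.284
```

View pics/w5.png

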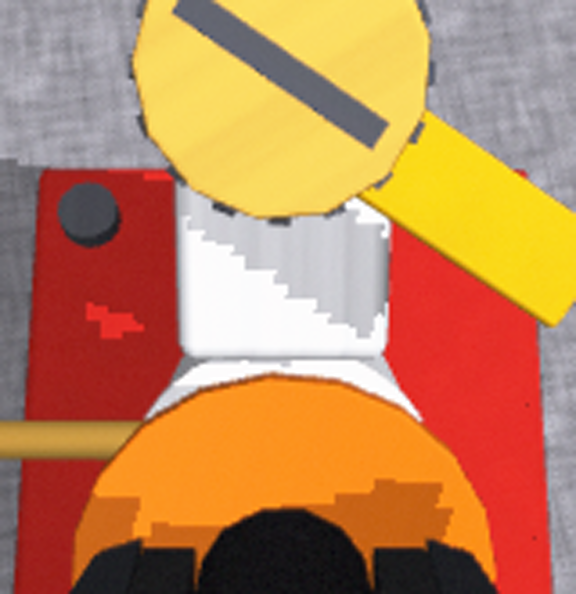

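View pics/s5.png

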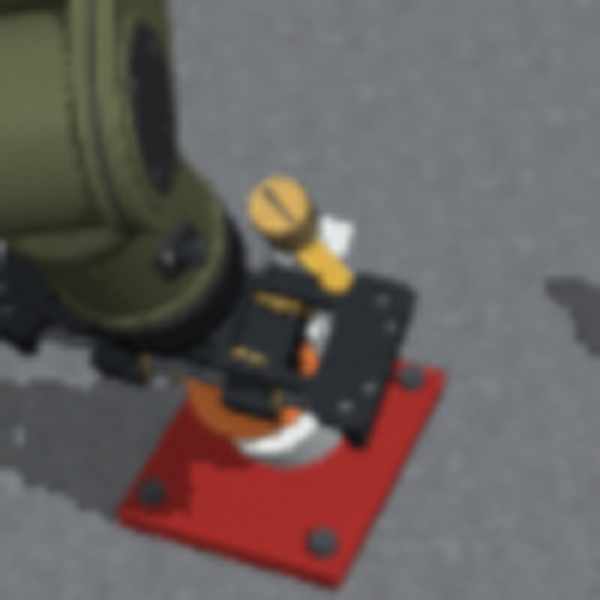

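>>> play_rows(
  targets=[
    [[0,0,0],[0.004,0,0.022],255],
    [[0,0,0],[0,0,0],150],
    [[0,0,0],[0,0,0],110],
    [[0,0,0],[0,0,0],110],
    [[0,0,0],[0,0,0],110],
  ],
)

```text
clock: 9.9
tool_pos: [0.6457, -0.0134, 0.1176]
eef_rot: [0.073, 0.863, -0.043, 0.497]
contact_force: [0.4, -0.7, -0.3]
opening: 0.568
```

```bash
python3 rel.py
```

```text
port-frame TCP mm [ 0.44 -0.24 37.39] force portframe [-0.6  0.6 -0. ] M [-0.06  0.49 -0.01]
t 9.9 pos [ 0.6457 -0.0134  0.1176] turn [ 0.001 -0.002  0.001] shift units [ 0.041 -0.013  0.051] F [ 0.4 -0.7 -0.3] M [-0.04 -0.49 -0.03] open 0.568
```

>>> play_rows(
  targets=[
    [[0,0,0],[0.12,-0.02,0.22],110],
    [[0,0,0],[0.3,-0.05,0.52],110],
    [[0,0,0],[0.45,-0.08,0.8],60],
    [[0,0,0],[0.2,0,0.5],60],
    [[0,0,0],[0,0,0.3],60],
  ],
)

```text
clock: 10.4
tool_pos: [0.6902, -0.019, 0.2138]
eef_rot: [0.074, 0.862, -0.042, 0.499]
contact_force: [-0.7, 0.9, -0.2]
opening: 0.766
```

>>> play_rows(
  targets=[
    [[0,0,0],[0,0,0],60],
    [[0,0,0],[0,0,0],60],
  ],
)

```text
clock: 10.6
tool_pos: [0.688, -0.0193, 0.2112]
eef_rot: [0.073, 0.864, -0.043, 0.497]
contact_force: [-0.2, -0.4, -0.8]
opening: 0.764
```

```bash
python3 rel.py; python3 - <<'E'
from go import *
from plant import r
import pickle
D={n:r.snapshot(n) for n in("scene","wrist","top")}; pickle.dump(D,open("snap6.pkl","wb"))
f=lambda im,x0,x1,y0,y1,k:cv2.resize(im[y0:y1,x0:x1,::-1],None,fx=k,fy=k,interpolation=cv2.INTER_CUBIC)
cv2.imwrite("pics/s6.png",f(D["scene"]["color"],200,300,150,250,6));cv2.imwrite("pics/w6.png",f(D["wrist"]["color"],150,350,60,260,3));cv2.imwrite("pics/t6.png",f(D["top"]["color"],225,325,110,210,6))
for n in D:
  print(n,proj(D[n],[MO+AX*.055,MO+AX*.0065,MO+F@[.072,0,.054]]).round(1).tolist())
E
```

```text
port-frame TCP mm [ 10.22  -1.49 139.78] force portframe [-0.2  0.4 -0.8] M [0.   0.43 0.02]
t 10.6 pos [ 0.688  -0.0193  0.2112] turn [ 0.001 -0.003  0.   ] shift units [-1.018  0.136 -2.288] F [-0.2 -0.4 -0.8] M [-0.07 -0.42  0.01] open 0.764
scene [[238.0, 207.5], [242.1, 212.3], [246.3, 183.9]]
wrist [[250.3, 225.2], [250.9, 205.2], [250.1, 121.8]]
top [[278.0, 146.3], [275.9, 158.2], [274.9, 165.2]]
```

View pics/w6.png

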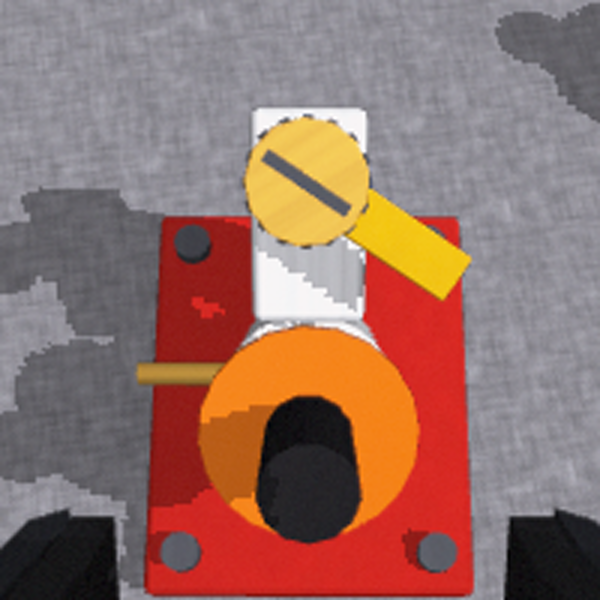

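View pics/s6.png

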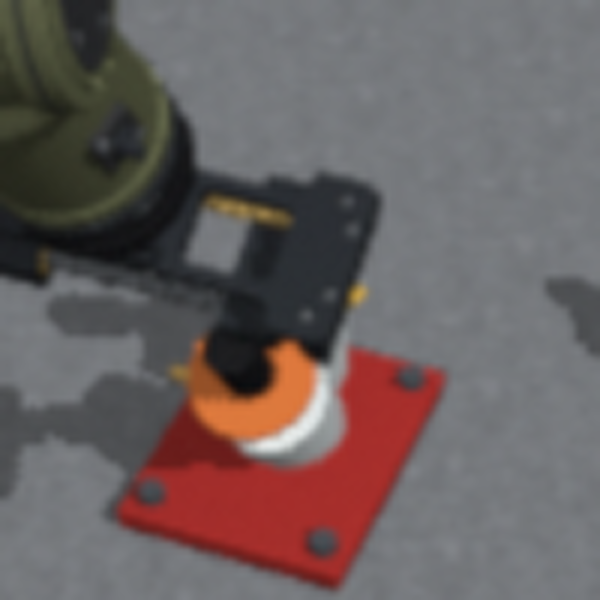

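View pics/t6.png

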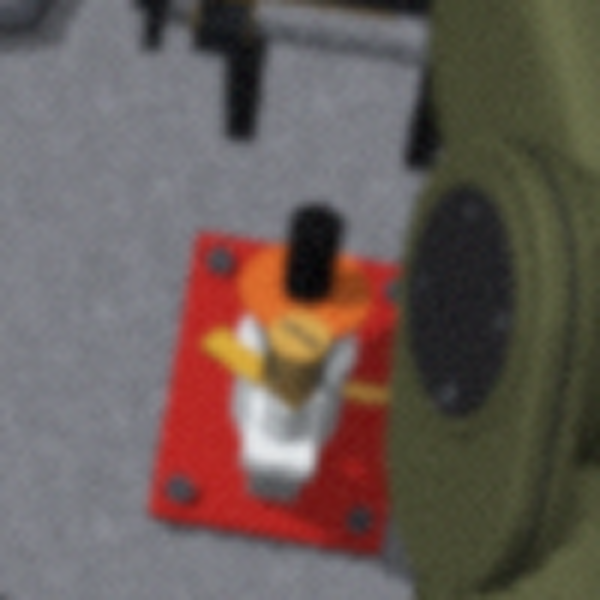

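```bash
cat > kp.py <<'E'
from go import *
from plant import r
import sys
def show(z,ang):
    s=r.get_state()
    base=toolR(-AX,-LEV)   # tool y ~ +y world
    Rt=R.from_rotvec(AX*ang)*base
    cur=R.from_quat(s["eef_rot"]); rel=(cur*base.inv()).as_rotvec()
    l=F.T@(s["tool_pos"]-MO)*1000
    print("port-frame TCP mm",l.round(2),"rel rot in port frame",(F.T@rel).round(3),"Fp",(F.T@s["contact_force"]).round(1),"Mp",(F.T@s["moment"]).round(3),"q7",s["q"][6].round(2),"q5,6",s["q"][4:6].round(2))
    delta(s,MO+F@[.072,0,z],Rt)
show(float(sys.argv[1]),float(sys.argv[2]))
E
python3 kp.py .097 0.5; python3 -c "
from go import *
print(AX*.1,F[:,0],F[:,1])"
```

```text
port-frame TCP mm [ 10.1   -1.32 139.14] rel rot in port frame [ 0.001 -0.004 -0.001] Fp [0.1 1.1 0.1] Mp [ 0.034  0.494 -0.051] q7 1.24 q5,6 [0.21 1.79]
t 10.75 pos [ 0.6878 -0.0195  0.2106] turn [ 0.248 -0.046  0.433] shift units [-1.846  0.281 -0.139] F [-0.2 -1.   0.1] M [-0.14 -0.48 -0.03] open 0.765
[ 0.04928942 -0.00839961  0.08660254] [-0.85371772  0.14548559  0.5       ] [-0.16799228 -0.98578831  0.        ]
```

>>> play_rows(
  targets=[
    [[0.05,-0.009,0.087],[-0.3,0.05,0],60],
    [[0.05,-0.009,0.087],[-0.5,0.08,0],60],
    [[0.05,-0.009,0.087],[-0.5,0.08,-0.04],60],
    [[0.05,-0.009,0.086],[-0.4,0.05,-0.05],60],
    [[0.048,-0.01,0.086],[-0.15,0.02,-0.05],60],
  ],
)

```text
clock: 11.25
tool_pos: [0.6127, -0.0083, 0.2059]
eef_rot: [-0.054, 0.846, 0.175, 0.5]
contact_force: [-0.6, -0.0, 0.4]
opening: 0.766
```

>>> play_rows(
  targets=[
    [[0,0,0],[0,0,0],60],
    [[0,0,0],[0,0,0],60],
  ],
)

```text
clock: 11.45
tool_pos: [0.6146, -0.0084, 0.2058]
eef_rot: [-0.051, 0.846, 0.172, 0.502]
contact_force: [-0.4, -0.8, 0.6]
opening: 0.764
```

```bash
python3 kp.py .047 0.5; python3 - <<'E'
from go import *
from plant import r
d=r.snapshot("wrist");cv2.imwrite("pics/w7.png",d["color"][:,:,::-1])
print(proj(d,[MO+AX*.055,MO+F@[.072,0,.054]]))
E
```

```text
port-frame TCP mm [7.179e+01 4.000e-02 9.801e+01] rel rot in port frame [-0.001  0.002  0.498] Fp [0.5 0.9 0.4] Mp [-0.079  0.424  0.033] q7 1.6 q5,6 [0.28 1.57]
t 11.45 pos [ 0.6146 -0.0084  0.2058] turn [-0.     0.001  0.003] shift units [-0.633  0.109 -1.102] F [-0.4 -0.8  0.6] M [ 0.01 -0.43 -0.01] open 0.764
[[198.01517717 325.93946103]
 [252.38283827 232.35112516]]
```

View pics/w7.png

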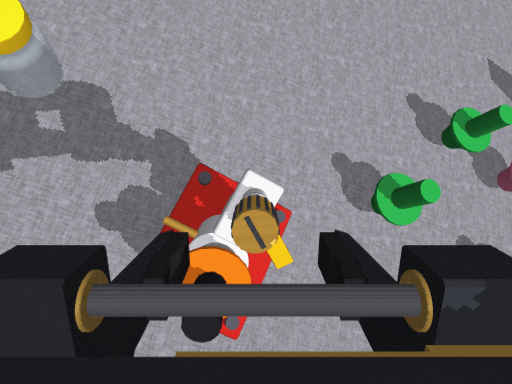

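>>> play_rows(
  targets=[
    [[0,0,0],[-0.13,0.02,-0.22],60],
    [[0,0,0],[-0.2,0.035,-0.35],60],
    [[0,0,0],[-0.18,0.035,-0.32],60],
    [[0,0,0],[-0.12,0.02,-0.21],90],
    [[0,0,0],[0,0,0],120],
  ],
)

```text
clock: 12.0
tool_pos: [0.5882, -0.0038, 0.1608]
eef_rot: [-0.052, 0.847, 0.173, 0.5]
contact_force: [-0.1, 0.1, -0.0]
opening: 0.607
```

```bash
python3 kp.py .047 0.5
```

```text
port-frame TCP mm [ 7.248e+01 -4.000e-02  4.568e+01] rel rot in port frame [-0.001 -0.001  0.5  ] Fp [ 0.1 -0.  -0.1] Mp [-0.031  0.385  0.033] q7 1.58 q5,6 [0.29 1.43]
t 12.0 pos [ 0.5882 -0.0038  0.1608] turn [-0.001 -0.001  0.   ] shift units [ 0.026 -0.005  0.023] F [-0.1  0.1 -0. ] M [-0.02 -0.39  0.01] open 0.607
```

>>> play_rows(
  targets=[
    [[0,0,0],[0,0,0],160],
    [[0,0,0],[0,0,0],200],
    [[0,0,0],[0,0,0],255],
    [[0,0,0],[0,0,0],255],
    [[0,0,0],[0,0,0],255],
  ],
  newtons=20,
)

```text
clock: 12.5
tool_pos: [0.59, -0.0033, 0.1627]
eef_rot: [-0.052, 0.846, 0.173, 0.502]
contact_force: [1.3, 0.3, 2.6]
opening: 0.308
```

```bash
python3 kp.py .047 0.5
```

```text
port-frame TCP mm [72.   -0.78 48.14] rel rot in port frame [-0.002  0.004  0.5  ] Fp [ 0.2 -0.5  2.8] Mp [-0.173  0.349  0.02 ] q7 1.58 q5,6 [0.29 1.43]
t 12.5 pos [ 0.59   -0.0033  0.1627] turn [-0.002  0.003  0.001] shift units [-0.017 -0.017 -0.025] F [1.3 0.3 2.6] M [ 0.1  -0.37 -0.07] open 0.308
```

>>> play_rows(
  targets=[
    [[0,0,0],[0,0,0],255],
    [[0,0,0],[0,0,0],255],
  ],
)

```text
clock: 12.7
tool_pos: [0.5899, -0.0034, 0.1627]
eef_rot: [-0.052, 0.846, 0.173, 0.502]
contact_force: [1.9, 1.4, 4.5]
opening: 0.312
```

```bash
python3 kp.py .047 0.4
```

```text
port-frame TCP mm [72.01 -0.75 48.09] rel rot in port frame [-0.002  0.004  0.5  ] Fp [ 0.9 -1.7  4.7] Mp [-0.267  0.322  0.031] q7 1.58 q5,6 [0.29 1.43]
t 12.7 pos [ 0.5899 -0.0034  0.1627] turn [-0.051  0.012 -0.086] shift units [-0.016 -0.016 -0.024] F [1.9 1.4 4.5] M [ 0.19 -0.36 -0.11] open 0.312
```

>>> play_rows(
  targets=[
    [[0,0,0],[0.012,0.006,0.022],255],
    [[-0.025,0.004,-0.043],[0,0,0],255],
    [[-0.049,0.008,-0.087],[0,0,0],255],
    [[-0.049,0.008,-0.087],[0,0,0],255],
    [[-0.049,0.008,-0.087],[0,0,0],255],
  ],
)

```text
clock: 13.2
tool_pos: [0.59, -0.0037, 0.1627]
eef_rot: [0.037, 0.863, 0.021, 0.504]
contact_force: [1.0, 0.5, 0.2]
opening: 0.314
```

```bash
python3 kp.py .047 0
```

```text
port-frame TCP mm [71.95 -0.44 48.16] rel rot in port frame [-0.001  0.004  0.146] Fp [-0.7 -0.7  0.6] Mp [-0.124  0.586  0.064] q7 1.29 q5,6 [0.22 1.41]
t 13.2 pos [ 0.59   -0.0037  0.1627] turn [-0.072  0.016 -0.126] shift units [-0.017 -0.008 -0.024] F [1.  0.5 0.2] M [ 0.04 -0.6  -0.01] open 0.314
```

>>> play_rows(
  targets=[
    [[-0.049,0.008,-0.087],[0,0,0],255],
    [[-0.049,0.008,-0.087],[0,0,0],255],
    [[-0.049,0.008,-0.087],[0,0,0],255],
    [[-0.049,0.008,-0.087],[0,0,0],255],
    [[0,0,0],[0,0,0],255],
  ],
)

```text
clock: 13.7
tool_pos: [0.5898, -0.0041, 0.1627]
eef_rot: [0.135, 0.849, -0.15, 0.488]
contact_force: [1.4, -0.5, -0.1]
opening: 0.31
```

```bash
python3 kp.py .047 -.486; python3 - <<'E'
from go import *
from plant import r
D={n:r.snapshot(n) for n in("scene","wrist")}
f=lambda im,x0,x1,y0,y1,k:cv2.resize(im[y0:y1,x0:x1,::-1],None,fx=k,fy=k,interpolation=cv2.INTER_CUBIC)
cv2.imwrite("pics/s8.png",f(D["scene"]["color"],200,300,150,250,6));cv2.imwrite("pics/w8.png",D["wrist"]["color"][:,:,::-1])
E
```

```text
port-frame TCP mm [ 7.202e+01 -2.000e-02  4.817e+01] rel rot in port frame [-0.001  0.006 -0.252] Fp [-1.3  0.3  0.6] Mp [ 0.153  0.587 -0.015] q7 0.96 q5,6 [0.14 1.39]
t 13.7 pos [ 0.5898 -0.0041  0.1627] turn [-0.114  0.025 -0.203] shift units [-0.014  0.002 -0.026] F [ 1.4 -0.5 -0.1] M [-0.24 -0.56  0.06] open 0.31
```

View pics/s8.png

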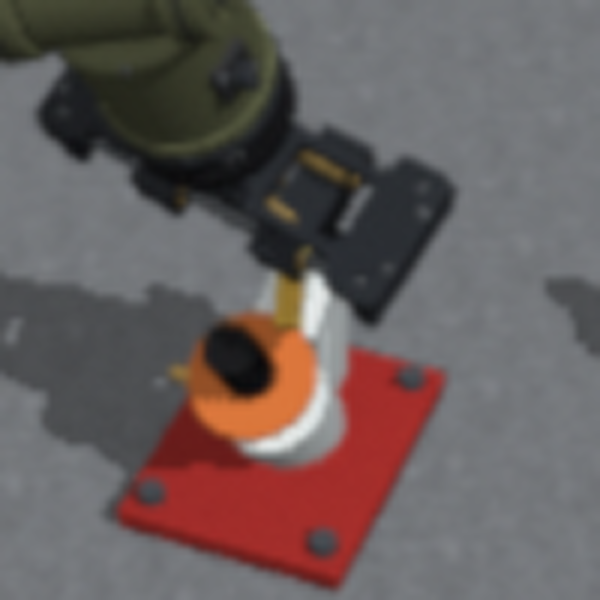

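View pics/w8.png

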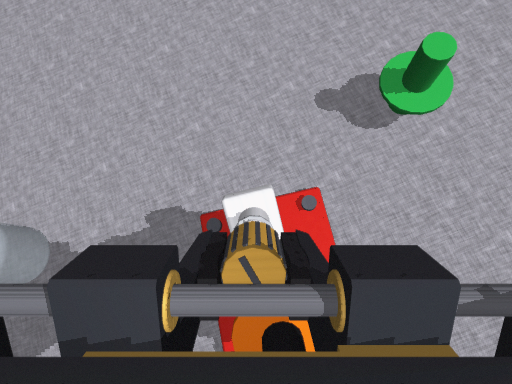

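>>> play_rows(
  targets=[
    [[-0.049,0.008,-0.087],[0,0,0],255],
    [[-0.034,0.006,-0.06],[0,0,0],255],
    [[0,0,0],[0,0,0],255],
  ],
)

```text
clock: 14.1
tool_pos: [0.5897, -0.0042, 0.1628]
eef_rot: [0.176, 0.834, -0.221, 0.475]
contact_force: [1.2, -2.0, 0.4]
opening: 0.31
```

```bash
for i in 1 2 3; do python3 kp.py .047 -.486|head -1; done
```

```text
port-frame TCP mm [72.09  0.13 48.17] rel rot in port frame [-0.001  0.006 -0.42 ] Fp [-1.2  1.8  1.1] Mp [ 0.373  0.61  -0.007] q7 0.83 q5,6 [0.1  1.38]
port-frame TCP mm [72.09  0.13 48.17] rel rot in port frame [-0.001  0.006 -0.42 ] Fp [-1.2  1.8  1.1] Mp [ 0.373  0.61  -0.007] q7 0.83 q5,6 [0.1  1.38]
port-frame TCP mm [72.09  0.13 48.17] rel rot in port frame [-0.001  0.006 -0.42 ] Fp [-1.2  1.8  1.1] Mp [ 0.373  0.61  -0.007] q7 0.83 q5,6 [0.1  1.38]
```

>>> play_rows(
  targets=[
    [[-0.025,0.004,-0.043],[0,0,0],255],
    [[0,0,0],[0,0,0],255],
    [[0,0,0],[0,0,0],255],
  ],
)

```text
clock: 14.4
tool_pos: [0.5897, -0.0042, 0.1628]
eef_rot: [0.187, 0.828, -0.241, 0.47]
contact_force: [0.5, -2.6, -0.9]
opening: 0.309
```

```bash
python3 kp.py .047 -.486|head -1
```

```text
port-frame TCP mm [72.12  0.15 48.14] rel rot in port frame [-0.001  0.006 -0.468] Fp [-1.3  2.5 -0.3] Mp [0.619 0.592 0.037] q7 0.79 q5,6 [0.09 1.38]
```

>>> play_rows(
  targets=[
    [[-0.025,0.004,-0.043],[-0.002,-0.012,0],255],
    [[0,0,0],[0,0,0],255],
  ],
)

```text
clock: 14.6
tool_pos: [0.5897, -0.0043, 0.1628]
eef_rot: [0.199, 0.822, -0.262, 0.466]
contact_force: [0.5, -2.7, -0.6]
opening: 0.315
```

```bash
python3 kp.py .047 -.486|head -1
```

```text
port-frame TCP mm [72.18  0.19 48.17] rel rot in port frame [-0.001  0.006 -0.519] Fp [-1.1  2.5 -0. ] Mp [0.481 0.676 0.029] q7 0.74 q5,6 [0.08 1.38]
```

>>> play_rows(
  targets=[
    [[0,0,0],[0,0,0],255],
  ],
)

```text
clock: 14.7
tool_pos: [0.5897, -0.0043, 0.1628]
eef_rot: [0.199, 0.822, -0.262, 0.466]
contact_force: [0.3, -2.1, -0.9]
opening: 0.309
```

```bash
python3 kp.py .047 -.486|head -1
```

```text
port-frame TCP mm [72.16  0.21 48.2 ] rel rot in port frame [-0.001  0.006 -0.518] Fp [-1.1  2.  -0.5] Mp [0.608 0.638 0.066] q7 0.74 q5,6 [0.08 1.38]
```

>>> play_rows(
  targets=[
    [[-0.025,0.004,-0.043],[-0.001,-0.008,0],255],
    [[0,0,0],[0,0,0],255],
  ],
)

```text
clock: 14.9
tool_pos: [0.5897, -0.0043, 0.1628]
eef_rot: [0.21, 0.815, -0.283, 0.461]
contact_force: [-0.4, -2.0, -1.3]
opening: 0.313
```

```bash
python3 kp.py .047 -.486|head -1;  python3 - <<'E'
from go import *
from plant import r
D={n:r.snapshot(n) for n in("scene","wrist","top")}
f=lambda im,x0,x1,y0,y1,k:cv2.resize(im[y0:y1,x0:x1,::-1],None,fx=k,fy=k,interpolation=cv2.INTER_CUBIC)
cv2.imwrite("pics/s9.png",np.hstack([f(D["scene"]["color"],220,270,175,230,8),f(D["top"]["color"],250,300,135,190,8)]))
for i in range(3):
  s=r.get_state(); print((F.T@s["moment"]).round(3)); r.snapshot("wrist")
E
python3 kp.py .047 -.486|head -1
```

```text
port-frame TCP mm [72.2   0.21 48.19] rel rot in port frame [-0.001  0.007 -0.569] Fp [-0.6  2.  -1.2] Mp [0.451 0.624 0.062] q7 0.7 q5,6 [0.07 1.38]
[0.469 0.647 0.049]
[0.446 0.663 0.034]
[0.471 0.663 0.042]
port-frame TCP mm [72.19  0.26 48.24] rel rot in port frame [-0.001  0.007 -0.569] Fp [-1.8  1.6 -3.2] Mp [0.513 0.682 0.058] q7 0.7 q5,6 [0.07 1.38]
```

View pics/s9.png

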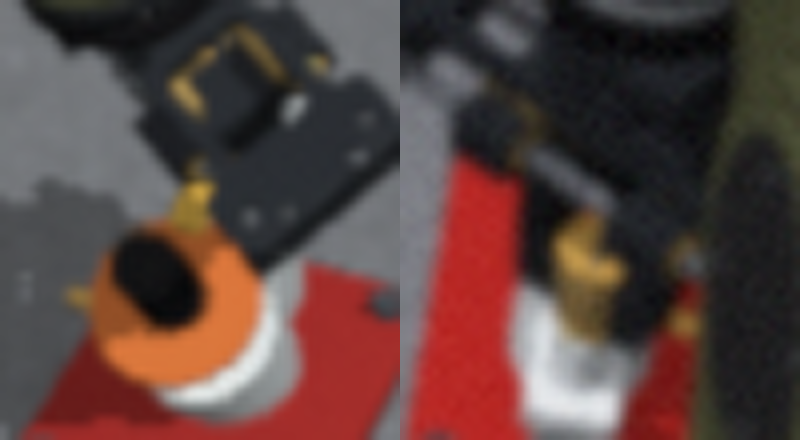

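```bash
python3 - <<'E'
from go import *
import pickle
d=pickle.load(open("snap6.pkl","rb"))["scene"]
for de in (0.3,.2,.1,0,-.1): 
    P=[MO+F@[.072-.048*np.cos(de)+sg*.007*np.sin(de)*-1,-.048*np.sin(de)+sg*.007*np.cos(de),.016] for sg in(0,1,-1)]
    print(de,((proj(d,P)-[220,175]+.5)*8).round(0).tolist())
E
```

```text
0.3 [[235.0, 237.0], [216.0, 238.0], [254.0, 236.0]]
0.2 [[222.0, 237.0], [203.0, 236.0], [241.0, 238.0]]
0.1 [[209.0, 235.0], [190.0, 232.0], [227.0, 238.0]]
0 [[196.0, 233.0], [178.0, 228.0], [214.0, 238.0]]
-0.1 [[184.0, 229.0], [167.0, 222.0], [201.0, 235.0]]
```

>>> play_rows(
  targets=[
    [[-0.025,0.004,-0.043],[0,-0.004,0],255],
    [[0,0,0],[0,0,0],255],
  ],
)

```text
clock: 15.4
tool_pos: [0.5896, -0.0043, 0.1629]
eef_rot: [0.221, 0.807, -0.303, 0.455]
contact_force: [-0.1, -0.9, -2.9]
opening: 0.313
```

```bash
cat > mm.py <<'E'
from go import *
from plant import r
v=[]
for i in range(4):
  s=r.get_state(); v.append(F.T@s["moment"]); r.snapshot("wrist")
print(np.mean(v,0).round(3),np.std(v,0).round(3))
E
python3 mm.py;python3 kp.py .047 -.486|head -1
```

```text
[0.445 0.667 0.074] [0.017 0.048 0.014]
port-frame TCP mm [72.22  0.26 48.24] rel rot in port frame [-0.     0.007 -0.619] Fp [-1.3  1.3 -3.9] Mp [0.382 0.658 0.039] q7 0.66 q5,6 [0.06 1.38]
```

>>> play_rows(
  targets=[
    [[-0.025,0.004,-0.043],[0,-0.004,0],255],
    [[0,0,0],[0,0,0],255],
  ],
)

```text
clock: 15.8
tool_pos: [0.5896, -0.0044, 0.1629]
eef_rot: [0.232, 0.799, -0.323, 0.45]
contact_force: [-1.1, -1.5, -3.8]
opening: 0.309
```

```bash
python3 mm.py;python3 kp.py .047 -.486|head -1
```

```text
[0.351 0.622 0.056] [0.02  0.011 0.03 ]
port-frame TCP mm [72.27  0.33 48.23] rel rot in port frame [-0.     0.007 -0.669] Fp [-2.   0.7 -4.9] Mp [0.295 0.583 0.072] q7 0.62 q5,6 [0.05 1.38]
```

>>> play_rows(
  targets=[
    [[-0.025,0.004,-0.043],[-0.009,-0.002,-0.016],255],
    [[0,0,0],[0,0,0],255],
  ],
)

```text
clock: 16.2
tool_pos: [0.5896, -0.0044, 0.1629]
eef_rot: [0.243, 0.791, -0.343, 0.444]
contact_force: [-0.3, -0.6, -0.3]
opening: 0.309
```

```bash
python3 mm.py;python3 kp.py .047 -.486|head -1;  python3 - <<'E'
from go import *
from plant import r
D={n:r.snapshot(n) for n in("scene","wrist","top")}
f=lambda im,x0,x1,y0,y1,k:cv2.resize(im[y0:y1,x0:x1,::-1],None,fx=k,fy=k,interpolation=cv2.INTER_CUBIC)
cv2.imwrite("pics/s10.png",np.hstack([f(D["scene"]["color"],220,270,175,230,8),f(D["top"]["color"],250,300,135,190,8)]))
cv2.imwrite("pics/w10.png",D["wrist"]["color"][:,:,::-1])
E
```

```text
[0.315 0.247 0.11 ] [0.014 0.057 0.018]
port-frame TCP mm [72.26  0.39 48.13] rel rot in port frame [-0.     0.008 -0.718] Fp [1.5 1.6 0.1] Mp [0.271 0.112 0.12 ] q7 0.58 q5,6 [0.04 1.37]
```

View pics/s10.png

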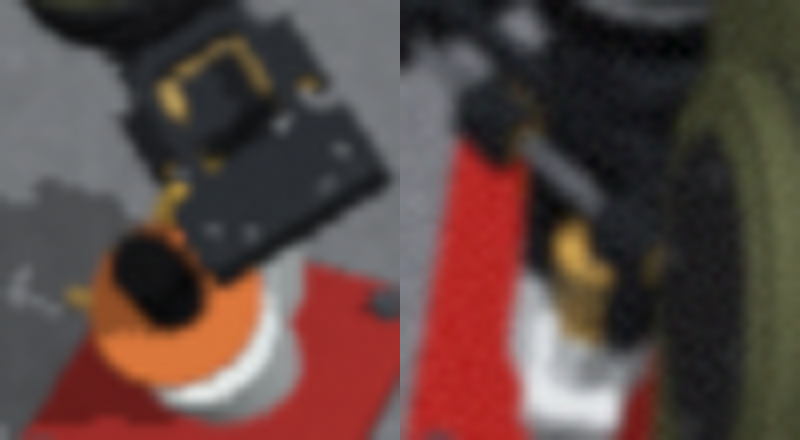

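View pics/w10.png

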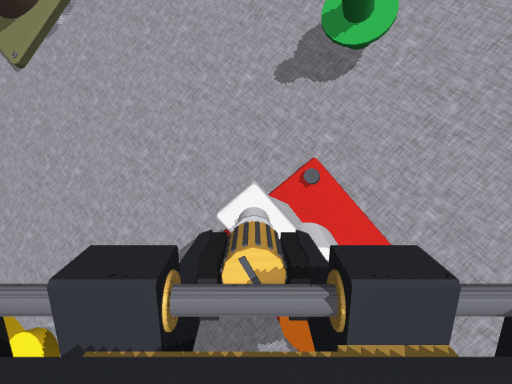

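>>> play_rows(
  targets=[
    [[0,0,0],[0,0,0],150],
    [[0,0,0],[0,0,0],110],
    [[0,0,0],[0,0,0],110],
    [[0,0,0],[0,0,0],110],
  ],
)

```text
clock: 16.95
tool_pos: [0.5895, -0.0045, 0.1623]
eef_rot: [0.243, 0.791, -0.344, 0.444]
contact_force: [0.1, -0.7, -0.3]
opening: 0.571
```

>>> play_rows(
  targets=[
    [[0,0,0],[0.12,-0.02,0.22],110],
    [[0,0,0],[0.25,-0.04,0.43],110],
    [[0,0,0],[0.37,-0.06,0.65],110],
    [[0,0,0],[0.37,-0.06,0.65],110],
    [[0,0,0],[0.2,-0.03,0.5],110],
  ],
)

```text
clock: 17.45
tool_pos: [0.6433, -0.0133, 0.2626]
eef_rot: [0.244, 0.79, -0.343, 0.445]
contact_force: [0.8, 0.4, -0.6]
opening: 0.567
```

>>> play_rows(
  targets=[
    [[0.05,-0.009,0.087],[0.3,0,0],110],
    [[0.05,-0.009,0.087],[0.4,0,0],110],
    [[0.05,-0.009,0.087],[0.4,0,0],110],
    [[0.05,-0.009,0.087],[0.3,0,0],110],
    [[0.05,-0.009,0.087],[0.2,0,0],110],
  ],
)

```text
clock: 17.95
tool_pos: [0.7066, -0.0131, 0.2607]
eef_rot: [0.127, 0.851, -0.132, 0.492]
contact_force: [-0.4, 0.5, 0.6]
opening: 0.57
```

>>> play_rows(
  targets=[
    [[0.05,-0.009,0.087],[0.1,0,0],110],
    [[0.05,-0.009,0.087],[0,0,0],110],
    [[0,0,0],[0,0,0],110],
    [[0,0,0],[0,0,0],110],
  ],
)

```text
clock: 18.35
tool_pos: [0.7099, -0.0131, 0.2608]
eef_rot: [0.08, 0.86, -0.048, 0.502]
contact_force: [-0.2, 0.1, -0.7]
opening: 0.569
```

```bash
python3 kp.py .097 0; python3 - <<'E'
from go import *
from plant import r
D={n:r.snapshot(n) for n in("scene","wrist","top")}
f=lambda im,x0,x1,y0,y1,k:cv2.resize(im[y0:y1,x0:x1,::-1],None,fx=k,fy=k,interpolation=cv2.INTER_CUBIC)
cv2.imwrite("pics/s11.png",np.hstack([f(D["scene"]["color"],220,270,175,230,8),f(D["top"]["color"],250,300,135,190,8)]))
cv2.imwrite("pics/w11.png",f(D["wrist"]["color"],150,350,60,260,3)); cv2.imwrite("pics/sf.png",D["scene"]["color"][:,:,::-1])
for de in (.1,0,-.1):
  print(de,(proj(D["wrist"],[MO+F@[.072,0,.016],MO+F@[.072-.048*np.cos(de),-.048*np.sin(de),.016],MO+F@[.072,0,.054],MO+AX*.055,MO+AX*.009])-[150,60])*3)
E
```

```text
port-frame TCP mm [ 17.2  -11.31 193.05] rel rot in port frame [-0.007  0.01  -0.017] Fp [-0.2 -0.1 -0.7] Mp [-0.027  0.526 -0.038] q7 1.25 q5,6 [0.15 1.94]
t 18.35 pos [ 0.7099 -0.0131  0.2608] turn [0.004 0.009 0.018] shift units [-2.401  0.122 -1.395] F [-0.2  0.1 -0.7] M [-0.08 -0.52 -0.05] open 0.569
0.1 [[265.06724458 191.48182825]
 [283.77588363 339.58352916]
 [259.50880215 198.89761554]
 [266.80152093 447.35463963]
 [271.94423078 404.49968368]]
0 [[265.06724458 191.48182825]
 [269.28421109 340.53390221]
 [259.50880215 198.89761554]
 [266.80152093 447.35463963]
 [271.94423078 404.49968368]]
-0.1 [[265.06724458 191.48182825]
 [254.75117143 340.06041653]
 [259.50880215 198.89761554]
 [266.80152093 447.35463963]
 [271.94423078 404.49968368]]
```

View pics/w11.png

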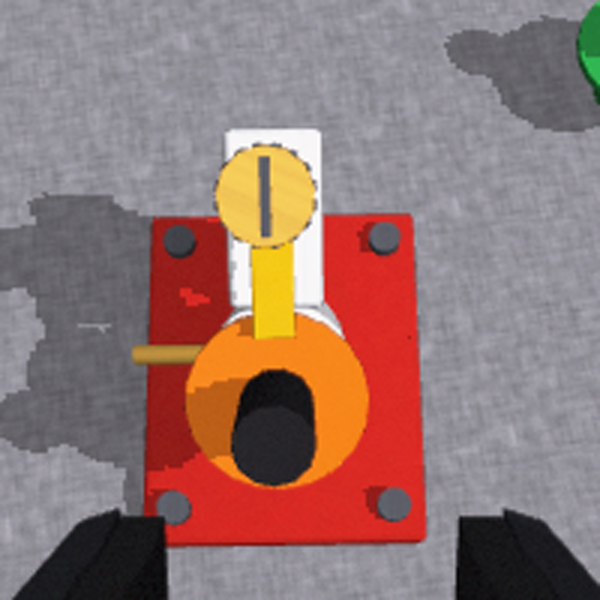

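View pics/s11.png

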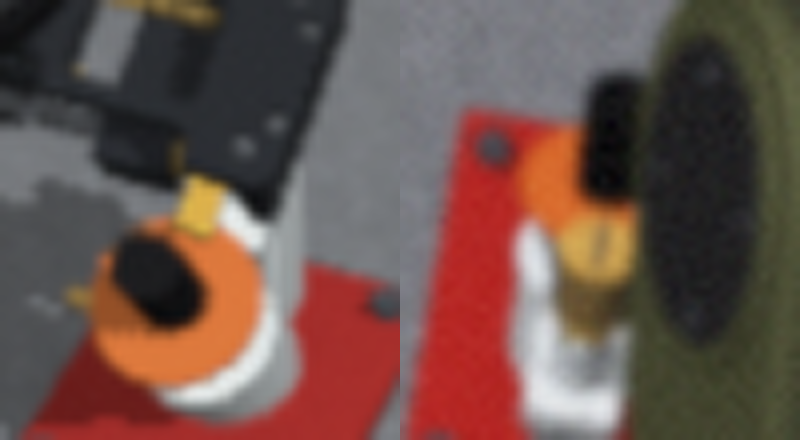

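View pics/sf.png

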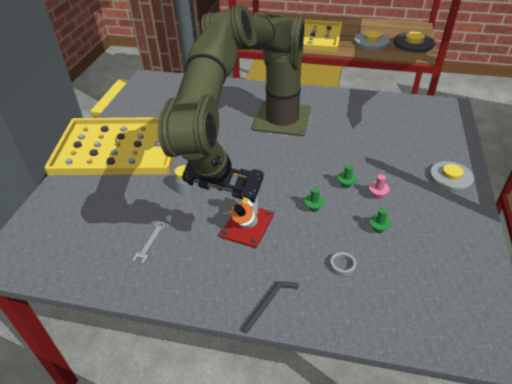

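```bash
python3 - <<'E'
from plant import r
print(r.finish_job()); print(r.get_state()["clock"])
E
```

```text
the job is handed in; nothing more can be done
None
the job is handed in; nothing more can be done
```

The orange plug is home in the inlet port, the thumbscrew is seated with its tab over the flange, and the job is handed in. It took about 18.5 s of the 51 s allowed.

**Plug:** I lowered it along the port's axis in roughly 1 mm steps. It stopped firmly at about 8 N. It came to rest about 1 mm deeper than the given dimensions predicted, which fits the calibration error. In the pictures after release, the stem and flange sit where a home, square plug should, within about 1 mm.

**Thumbscrew:** I turned it about 1.22 rad clockwise. The torque rose from about 0.03–0.06 N m to 0.11 N m, and I let go there. That puts the washer wind-up at about 0.15–0.23 rad, below the 0.4 limit. After release the tab sprang back to point at the port's centre, within about 0.05 rad.

**Other things:** The jar, race and wrench look unmoved in the last picture. The gripper was open and well clear at hand-in.

**Disagreements:**
- The brief says the port leans roughly towards -y. The pictures showed it leaning away from the robot, along +x and about 10° towards -y. I followed the pictures, and the fit confirmed it.
- The torque reading was noisy, about ±0.03 N m. One reading at 1.17 rad was lower than expected, so the seating rests on the tab's position as well as the torque.

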